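# Run the loose wing nut home on the duct hatch

### The arm

A 6-joint arm with a two-finger parallel gripper is mounted at the origin on the work surface. World frame = base frame: x ahead of the robot, y to its left, z up, the work surface at z = 0. Lengths are in m, angles in rad, forces in N, time in s.
With the tool pointing down it reaches from about 0.35 to 0.775 m from the base axis. Payload 5.5 kg.
Tool frame: the origin (TCP) lies at the very end of the fingers, on their centre line; the grasp point (between the pads) lies 19 mm behind it; z points along the fingers, y is the direction in which the jaws open and shut (so a half turn about z gives the same grasp; the last joint's range is limited). The gripper opens to 85 mm and grips with 20 to 120 N. Pads are 22 mm wide; open, the fingers measure 114 mm over their backs; the gripper's body (76 mm by 85 mm) begins 54 mm behind the grasp point. The pads swing forward as they close: fully open they stand 13 mm farther back than shut.
Start: joints at [-1.291, 0.313, 0.046, 1.304, 0, 1.431], TCP at [0.234, -0.525, 0.231] pointing down, gripper open.
Joint ranges: [-2.76, 2.76], [-0.86, 1.69], [-1.03, 1.26], [-2.2, 2.34], [-1.47, 1.5], [-3.14, 3.14]. Speed limits (rad/s): [2.57, 2.57, 3.14, 3.14, 3.14, 3.14].

### API

Orientations are given as a unit quaternion [w, x, y, z].
In Python, from workcell import get_state, read_camera, hand_in, find_in, silhouettes gives the robot as it stands. The module is installed in compiled form; this text tells all that it offers.
- The arm moves only by the tool send_rows, never from a script. Its argument "deltas" is a list that holds one entry, the list of rows, each a list of 6 numbers: the shift along the world's x, y, z in cm, then the turn, a rotation vector about the world's x, y, z in degrees. In form: [[[dx, dy, dz, wx, wy, wz], ...]]. A call has 1 to 12 rows; each row is the pose to reach, as a shift and turn from the pose commanded when the call began; what a row does not reach only later rows make up. A row lasts 1/10 s, in which the tool goes at most 50 mm and 8.59 degrees, less where a joint would pass 70% of its speed; a pose out of reach is approached as far as the arm can. A call with a gripper value outside its range is refused whole. "jaw" is the opening, from -1 (shut) to 1 (fully open), so that 0 is half open, set as the call begins (left out, the last holds). The fingers move at their own pace and stop on an object; "force" is the grip in N (left out, the last holds). Time passes only in rows, so rows that repeat a pose let the fingers close. It gives the time, the measured TCP pose, the force and the opening at its end, in the units of the state.
- get_state(): the state, without advancing time (a new reading comes with each control period).
- read_camera(name): name is "side" or "top"; returns a dict with "img" (400x640x3 uint8, red, green, blue), "z_map" (400x640 float32, m along the optical axis (not along the pixel's ray), 0 where there is no reading), "vfov" (degrees; the focal length in pixels is half the picture's height over the tangent of half this angle, whatever the lens; pixels are square), "cx", "cy" (the principal point, pixels), "R" (3x3) and "t" (3): a world point X has camera coordinates R X + t. Camera axes: x right, y down, z forward; pixel columns grow to the right and rows downward; lengths in m; the calibration is good to about 2 mm. A picture is of the moment at which its call begins.
- hand_in(): hands the job in, once; it reports no verdict.
Trained networks look in a picture, given as the dict that the camera call returned (one of the last four; its "shot" number tells which), for a name from the list of things; names that differ only in an ending like _2 or _b are one class to them, and where a whole thing is asked for, a point or a joint stands for the part that bears it (a point fixed in the world has none). Each returns a list of dicts, best first, with "conf" (0 to 1); they miss things now and then, are a little off and sometimes report something else, mostly with a low value. They report only what shows in the picture. A call takes as long as a camera call.
- find_in(picture, thing): "box" ([centre column, centre row, width, height] in pixels, round what is visible of it).
- silhouettes(picture, thing): "mask" (400x640 bool, what is visible of it) and "box" ([centre column, centre row, width, height] in pixels, round what is visible of it).
The state is a dict: "clock": time; "joint_pos": joint angles; "qvel": joint speeds; "tau": joint torques, N m; "tcp_pos": TCP position; "orientation": TCP orientation; "wrist_force": force on the tool from outside, world axes, zero at the start; "ft_torque": the same for the moment, N m; "finger_gap": finger opening in m.
Only numpy, scipy, OpenCV 4.12 (cv2) and the standard library are available. Lean on these libraries where they do the work, as an engineer would, in place of code of your own. Each camera call takes 0.05 s, during which the arm holds its last target.

### The job

The hatch of the ventilation duct box is shut, but the red wing nut beside the flared inlet is still loose and stands up off the hatch. Screw it down clockwise until it stops fully home on the hatch, by pushing its wings round with repeated gentle strokes of a fingertip: do not pinch it or force it, leave everything else on the bench and on the box where it is, and finish clear of it all.

Things in the scene. Friction and masses are not known exactly. Their poses are not given: they have to be found in the camera images.
- duct_box: the galvanised duct box, fixed to the bench, 240 (x) x 340 (y) x 80 mm tall; origin under its centre, z up. A grey hatch plate 120 x 190 mm, 6 mm thick, lies on its top (hatch top 86 mm above the bench), centred at x -30, y 65 mm. Two red wing nuts stand on the hatch: the loose one at x -30, y 0, and one already tight (immovable, same shape, top 26 mm above the hatch) at x -30, y 130 mm
- wing_nut (a joint): turn of the loose red wing nut on its upright stud, in rad; grows clockwise seen from above, which screws it down 1 mm per rad; 10 is fully home on the hatch, a hard stop; it starts between 0 and 4. It turns stiffly (about 0.06 N m, some 2 N at the wing) and stays where it is left
- nut_seat (a point): the point on the hatch top on the axis of the loose wing nut, fixed to the box. A steel stud of 8 mm diameter rises 40 mm from here. The nut: hub 18 mm diameter (26 mm at its foot) and 17 mm tall; two opposite upright wings, 6 mm thick, reaching to 40 mm from the axis, from 4 to 26 mm above the nut's foot. The nut's foot is 10 mm minus 1 mm per rad of joint value above the hatch (0 when home)
- wing_tip (a point): the top outer end of one wing of the loose nut, 40 mm from the axis and 26 mm above the nut's foot; turns and sinks with the nut. The other wing is directly opposite
- inlet_rim (a point): centre of the top of the flared round steel inlet beside the loose nut (141 mm above the bench, 55 mm above the hatch, 84 mm from the nut axis, fixed to the box). Neck 80 mm diameter; its rim, 120 mm diameter, overhangs from 41 mm above the hatch up and reaches to 24 mm from the nut axis: the wings pass under it, but a finger standing at the wings cannot, so the nut cannot be followed all the way round
- rivet_tin: blue round tin, 44 mm diameter, 40 mm tall, standing on the duct box; origin under its centre
- spare_clip: small bent steel angle clip, 30 x 50 x 30 mm, on the duct box; origin under its centre
- tape_roll: silver roll of tape lying flat on the bench, 100 mm diameter, 48 mm tall; origin under its centre
- screwdriver: orange-handled screwdriver lying on the bench between the robot and the duct box; origin under its middle
- pipe_sleeve: steel pipe sleeve standing on end, 100 mm diameter, 60 mm tall; origin under its centre
- mug: blue mug, 80 mm diameter, 90 mm tall; origin under its centre

How it is judged:
By the outcome, as a careful person would: the job done as asked, in the order asked, and still so for the second after the job is handed in, with the robot touching nothing.
It also fails if it takes over 64 s, if anything falls off the work surface, if the arm or the gripper's body presses on something with over 40 N, if the wrist force passes 120 N, or if a joint passes its speed limit or range.

## Working session

There is one attempt and no reset: what is moved stays moved. The work goes in short steps, Python scripts to look and compute and a tool call to move; the robot and the scene stay as the last step left them, time stands still between calls to the robot, and variables do not carry over. Pictures are saved under pics/ and viewed, and the job is handed in when it is done.

Besides the shell and the picture viewer there is one more tool, called after "Emit:" by a JSON object that holds its "method" and its "body". send_rows: Moves the arm, as the interface text tells. Its arguments: {"type":"object","properties":{"deltas":{"type":"array","items":{"type":"array","items":{"type":"array","items":{"type":"number"}}}},"jaw":{"type":"number"},"force":{"type":"number"}},"required":["deltas"]}

```bash
mkdir -p pics
cat > h.py <<'E'
import numpy as np, cv2
from workcell import *
def cam(n):
    p=read_camera(n); return p
def save(p,name,crop=None,scale=1):
    im=p['img'][:,:,::-1]
    if crop: im=im[crop[1]:crop[3],crop[0]:crop[2]]
    cv2.imwrite('pics/'+name,cv2.resize(im,None,fx=scale,fy=scale,interpolation=cv2.INTER_CUBIC))
def f(p): return 200/np.tan(np.radians(p['vfov'])/2)
def world(p,u,v,z=None):
    z=p['z_map'][v,u] if z is None else z
    F=f(p); c=np.stack([(u-p['cx'])/F*z,(v-p['cy'])/F*z,z],-1)
    return (c-p['t'])@p['R']
def proj(p,X):
    c=np.asarray(X)@p['R'].T+p['t']; F=f(p)
    return np.stack([c[...,0]/c[...,2]*F+p['cx'],c[...,1]/c[...,2]*F+p['cy']],-1)
E
python3 - <<'E'
from h import *
s=get_state(); print({k:np.round(v,3) for k,v in s.items()})
for n in('top','side'):
    p=cam(n); save(p,n+'0.png'); print(n,p['vfov'],p['R'].round(3).tolist(),p['t'])
    for t in('duct_box','wing_nut','wing_tip','inlet_rim','nut_seat','rivet_tin','spare_clip'):
        print(t,[(np.round(d['box'],1).tolist(),round(d['conf'],2)) for d in find_in(p,t)][:3])
E
```

```text
{'clock': np.float64(0.0), 'joint_pos': array([-1.291,  0.314,  0.045,  1.304,  0.   ,  1.431]), 'qvel': array([ 0.001, -0.001,  0.002,  0.001,  0.001, -0.001]), 'tau': array([ 3.0000e-03, -4.8063e+01,  2.9853e+01,  1.9000e-02,  0.0000e+00,
       -0.0000e+00]), 'tcp_pos': array([ 0.234, -0.525,  0.23 ]), 'orientation': array([-0.001,  0.978,  0.208, -0.   ]), 'wrist_force': array([ 0.673, -0.68 ,  0.509]), 'ft_torque': array([-0.007,  0.046, -0.003]), 'finger_gap': np.float64(0.085)}
top 51.38672152103887 [[-0.019, -1.0, 0.016], [-0.998, 0.018, -0.065], [0.065, -0.018, -0.998]] [0.00662526 0.58117984 1.20134573]
duct_box [([311.3, 211.1, 148.8, 138.5], 0.61)]
wing_nut [([304.0, 220.7, 24.7, 9.0], 0.56)]
wing_tip []
inlet_rim [([312.5, 212.1, 147.6, 138.0], 0.66)]
nut_seat [([311.2, 212.8, 152.1, 133.8], 0.73)]
rivet_tin [([362.5, 201.3, 18.0, 16.8], 0.66)]
spare_clip [([306.6, 169.2, 17.1, 19.7], 0.5)]
side 57.14390053946808 [[-0.981, -0.19, -0.025], [-0.089, 0.564, -0.821], [0.17, -0.803, -0.57]] [0.57654219 0.12104733 0.8900985 ]
duct_box [([320.9, 221.5, 158.7, 124.2], 0.8)]
wing_nut [([335.6, 194.8, 12.7, 23.0], 0.49)]
wing_tip [([332.9, 196.7, 18.9, 22.3], 0.47)]
inlet_rim [([323.4, 222.1, 156.5, 124.0], 0.71)]
nut_seat [([323.1, 222.7, 157.9, 124.2], 0.55)]
rivet_tin [([329.3, 166.4, 12.0, 21.9], 0.75)]
spare_clip [([280.8, 196.2, 24.5, 21.1], 0.66), ([335.1, 193.1, 15.7, 20.5], 0.64)]
```

Run:
```python
from h import *
p=cam('top'); save(p,'t1.png',(210,120,410,270),4)
q=cam('side'); save(q,'s1.png',(220,130,420,280),4)
save(q,'s0f.png')
# red pixels
for P in(p,q):
    i=P['img'].astype(int); m=(i[...,0]>110)&(i[...,1]<70)&(i[...,2]<70)
    n,l,st,c=cv2.connectedComponentsWithStats(m.astype('uint8'))
    for k in range(1,n):
        if st[k,4]>8:
            v,u=np.where(l==k); w=world(P,u,v); print(st[k],c[k].round(1),w.min(0).round(3),w.max(0).round(3),np.median(w,0).round(3))
```

```text
[524 100  20  19 309] [533.5 109. ] [ 0.502 -0.634  0.123] [0.846 0.017 1.236] [ 0.82  -0.607  0.131]
[493 118  20  20 318] [502.5 127.6] [ 0.502 -0.547  0.123] [0.798 0.017 1.236] [ 0.77  -0.519  0.131]
[  24  166   23  234 1800] [ 30.7 285.6] [-0.166  0.017 -0.554] [0.796 1.208 1.236] [ 0.289  1.173 -0.533]
[ 50 167   6 110 297] [ 52.4 217.9] [ 0.331  0.017 -0.559] [0.792 1.11  1.236] [ 0.579  1.096 -0.545]
[546 192  10   1  10] [550.5 192. ] [ 0.599 -0.701  0.047] [ 0.599 -0.676  0.053] [ 0.599 -0.689  0.051]
[263 194  11  11  19] [267.8 198.1] [0.575 0.108 0.101] [0.603 0.136 0.117] [0.595 0.122 0.111]
[522 195  30  21 329] [539.4 201.7] [ 0.502 -0.717 -0.003] [0.594 0.017 1.236] [ 0.577 -0.684  0.005]
[523 209   9   6  31] [526.7 211.9] [ 0.538 -0.652  0.001] [ 0.553 -0.627  0.009] [ 0.544 -0.642  0.005]
[300 216  15   6  27] [307.  218.6] [ 0.527 -0.002  0.109] [0.541 0.036 0.131] [0.533 0.017 0.113]
[538 217  14   7  47] [546.  219.1] [ 0.51  -0.715 -0.   ] [ 0.529 -0.672  0.009] [ 0.522 -0.702  0.004]
[523 221  30  15 125] [539.  228.2] [ 0.474 -0.715 -0.002] [ 0.517 -0.606  
[... 1028 characters left out ...]
1] [ 0.467 -0.674  0.042]
[325 193   8   8  20] [328.6 196.5] [ 0.536 -0.02   0.084] [0.549 0.057 0.121] [0.543 0.041 0.119]
[333 193   5   4  10] [335.5 194.8] [0.527 0.008 0.105] [0.534 0.026 0.112] [0.528 0.021 0.11 ]
[333 199   6   4  16] [335.  200.8] [0.425 0.019 0.095] [0.534 0.757 0.622] [0.529 0.028 0.098]
[300 214  12   5  24] [305.9 216.2] [0.425 0.071 0.083] [0.602 0.757 0.622] [0.583 0.114 0.11 ]
[280 220  21   6  45] [290.2 222.6] [0.594 0.103 0.084] [0.643 0.155 0.113] [0.615 0.137 0.105]
[293 227   9   5  28] [297.  229.2] [0.591 0.133 0.084] [0.609 0.142 0.095] [0.599 0.138 0.089]
[370 227  24  25  49] [380.8 242.2] [0.381 0.009 0.01 ] [0.435 0.098 0.025] [0.411 0.08  0.016]
```

View pics/t1.png

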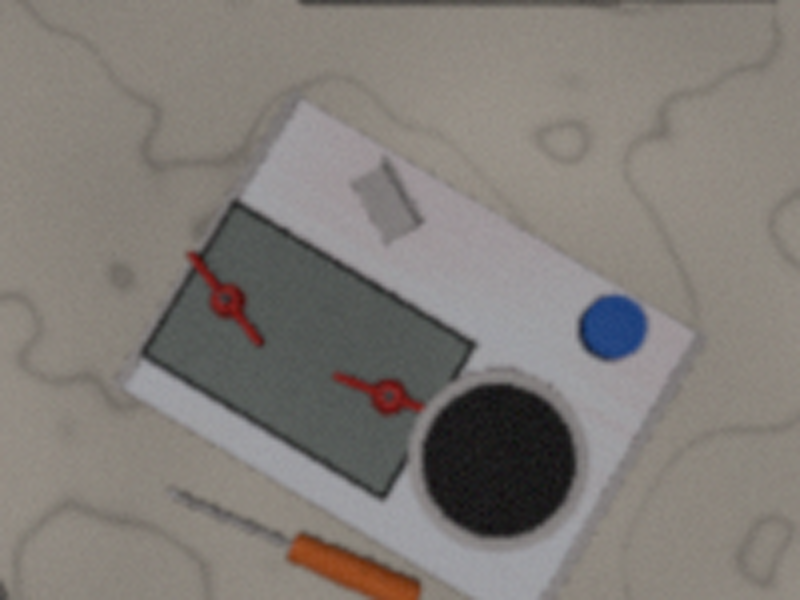

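View pics/s1.png

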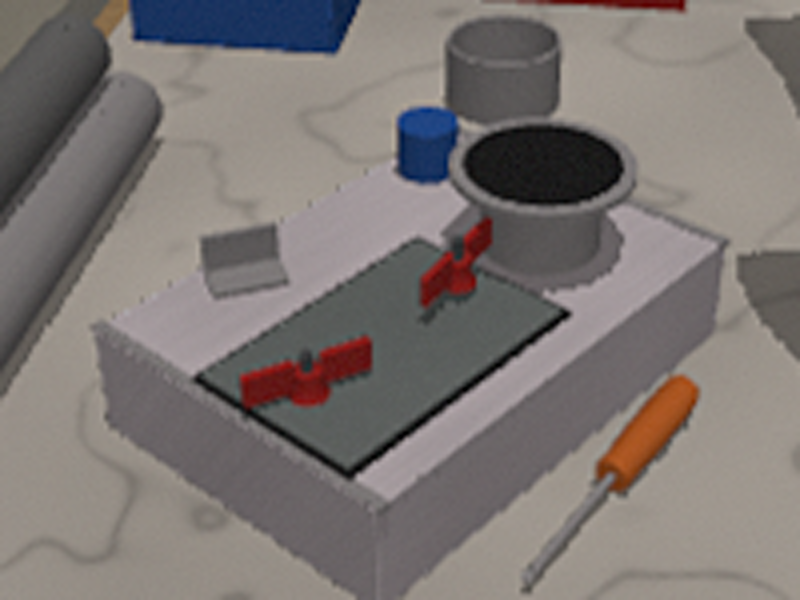

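View pics/top0.png

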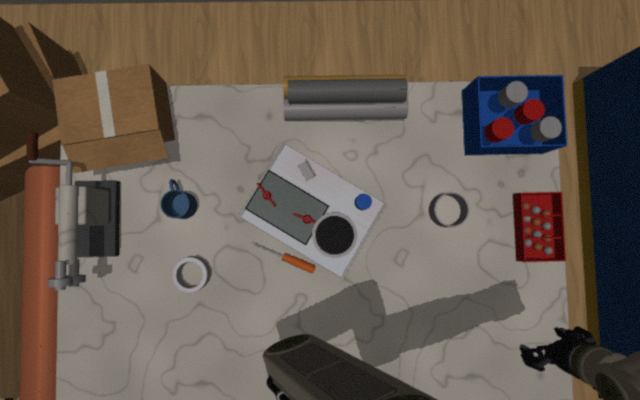

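View pics/side0.png

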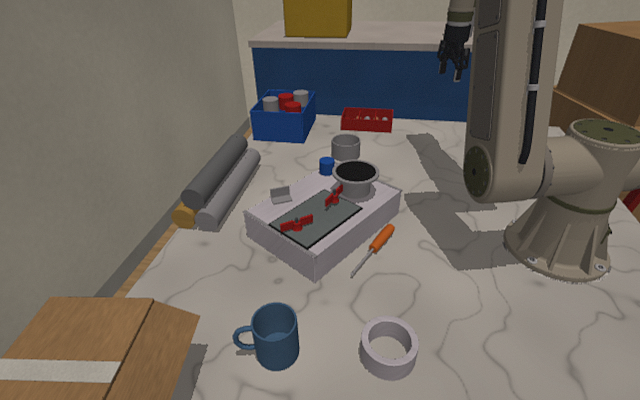

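Top view: the box is yawed about −30°. The loose nut hub is at roughly (307,219), the tight one at (267,195), and the inlet centre at (334,235). The wings lie nearly along the box's y axis. Next I'll fit the pose.

Run:
```python
from h import *
from scipy.optimize import least_squares
def onz(P,u,v,z):
    a=world(P,u,v,np.float64(1.0)); o=-P['t']@P['R']; d=a-o; return o+d*(z-o[2])/d[2]
p=cam('top');q=cam('side')
for n,P,seed in(('top',p,(285,215)),('side',q,(318,222))):
    im=cv2.GaussianBlur(P['img'],(3,3),0)
    hsv=P['img'].astype(int)
    r=slice(seed[1]-3,seed[1]+4),slice(seed[0]-3,seed[0]+4)
    ref=np.median(P['img'][r].reshape(-1,3),0); 
    m=(np.abs(im.astype(int)-ref).max(-1)<28).astype('uint8')
    nn,l,st,c=cv2.connectedComponentsWithStats(m,connectivity=4); k=l[seed[1],seed[0]]
    mm=cv2.morphologyEx((l==k).astype('uint8'),cv2.MORPH_CLOSE,np.ones((9,9)))
    v,u=np.where(mm>0)
    W=np.array([onz(P,a,b,.086) for a,b in zip(u,v)])
    rc=cv2.minAreaRect((W[:,:2]*1000).astype('float32')); print(n,ref,st[k],rc)
    out=P['img'].copy(); out[mm>0]=[0,255,0]; cv2.imwrite(f'pics/m_{n}.png',cv2.resize(out[130:280,220:420,::-1],None,fx=4,fy=4))
    # depth-based red cloud and inlet
    for t in('rivet_tin','wing_nut','duct_box'):
        s=silhouettes(P,t); 
        for d in s[:3]:
            v,u=np.where(d['mask']); w=world(P,u,v); print(t,round(d['conf'],2),d['box'],np.median(w,0).round(3),np.percentile(w[:,2],[5,95]).round(3))
    # inlet top: depth z 0.136..0.146 
    vv,uu=np.mgrid[130:280,220:420]; w=world(P,uu.ravel(),vv.ravel()); s=(abs(w[:,2]-.141)<.006)
    x=w[s,:2]; print('rim n',s.sum(),x.min(0),x.max(0),(x.min(0)+x.max(0))/2)
```

```text
top [86. 89. 87.] [ 244  169   85   76 3090] ((570.6531372070312, 76.5461196899414), (209.22476196289062, 129.32106018066406), 57.92119598388672)
rivet_tin 0.61 [364.5, 203.2, 17.3, 15.4] [ 0.575 -0.135  0.121] [0.114 0.124]
rivet_tin 0.38 [190.5, 276.4, 35.4, 35.5] [0.381 0.349 0.047] [0.014 0.052]
rivet_tin 0.21 [447.9, 210.6, 42.5, 38.7] [ 0.553 -0.41   0.038] [0.002 0.063]
duct_box 0.84 [311.1, 210.8, 149.1, 133.8] [0.552 0.004 0.084] [0.078 0.143]
rim n 1606 [ 0.43053513 -0.11164551] [0.54642705 0.00482511] [ 0.48848109 -0.0534102 ]
side [91. 94. 92.] [ 269  167  110   80 2795] ((540.2581787109375, 12.1141357421875), (344.8947448730469, 161.23834228515625), 68.70742797851562)
rivet_tin 0.78 [327.6, 167.6, 15.4, 18.1] [ 0.577 -0.117  0.109] [0.082 0.12 ]
rivet_tin 0.32 [334.4, 196.6, 14.1, 21.4] [0.531 0.028 0.109] [0.096 0.119]
wing_nut 0.43 [335.3, 194.8, 17.2, 23.5] [0.531 0.026 0.108] [0.084 0.12 ]
wing_nut 0.43 [322.8, 222.0, 159.5, 124.6] [0.542 0.069 0.079] [0.012 0.14 ]
rim n 973 [ 0.43082427 -0.1104096 ] [0.54901296 0.01029061] [ 0.48991862 -0.0500595 ]
```

```bash
python3 -c "
import cv2,numpy as np
a=cv2.imread('pics/m_top.png');b=cv2.imread('pics/m_side.png');cv2.imwrite('pics/m.png',cv2.resize(np.hstack([a,b]),(800,300)))"
```

```text
(no output)
```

View pics/m.png

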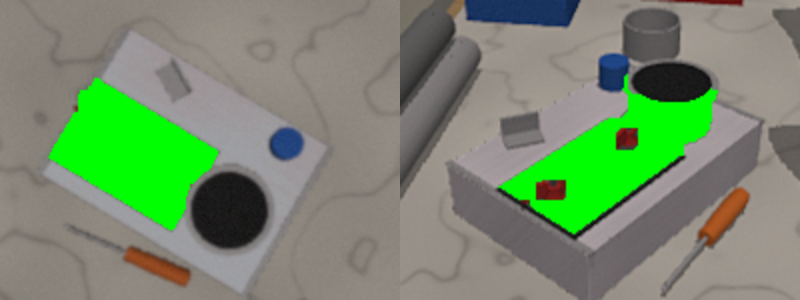

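Run:
```python
from h import *
from scipy.optimize import least_squares
T=[((30,160,86),(235,200)),((30,-30,86),(475,345)),((-90,-30,86),(385,497)),((-90,160,86),(145,352)),((-30,130,126),(228,299)),((-30,0,126),(388,397))]
S=[((30,160,86),(200,378)),((30,-30,86),(418,238)),((-90,-30,86),(570,314)),((-90,160,86),(349,472)),((-30,130,126),(306,352)),((-30,0,126),(458,240))]
p=cam('top');q=cam('side')
def W(x,L):
    c,s=np.cos(x[2]),np.sin(x[2]); L=np.array(L)/1000
    return np.c_[x[0]+c*L[:,0]-s*L[:,1],x[1]+s*L[:,0]+c*L[:,1],L[:,2]]
def res(x,sets):
    r=[]
    for P,D,o in sets:
        uv=np.array([d[1] for d in D])
        uv=np.array(o)+(uv+.5)/4-.5
        r.append((proj(P,W(x,[d[0] for d in D]))-uv).ravel())
    return np.concatenate(r)
for sets in([(p,T,(210,120))],[(q,S,(220,130))],[(p,T,(210,120)),(q,S,(220,130))]):
    r=least_squares(res,[.56,.0,-.53],args=(sets,)); x=r.x
    print(x.round(4),np.degrees(x[2]).round(2),'rms',np.sqrt(np.mean(r.fun**2)).round(2),'nut',W(x,[(-30,0,86)]).round(4),'inlet84',W(x,[(-30,-84,141)]).round(4))
    print(r.fun.reshape(-1,2).round(1).tolist())
# nut wing direction & height
x0=x
for P in(p,q):
    i=P['img'].astype(int); m=(i[...,0]-np.maximum(i[...,1],i[...,2])>35)
    v,u=np.where(m); w=world(P,u,v); n=W(x0,[(-30,0,86)])[0]; d=w[:,:2]-n[:2]; s=(np.hypot(*d.T)<.05)&(abs(w[:,2]-.11)<.03)
    d=d[s]; print(s.sum(),'z',np.percentile(w[s,2],[50,80,90,95,100]).round(4))
    c,sn=np.cos(x0[2]),np.sin(x0[2]); b=np.c_[c*d[:,0]+sn*d[:,1],-sn*d[:,0]+c*d[:,1]]
    ll=np.hypot(*b.T)>.014; print((b[ll]*1000).round(0).tolist()); print(np.degrees(np.arctan2(b[ll,1],b[ll,0])).round(0).tolist())
# tight nut z
    n=W(x0,[(-30,130,86)])[0]; d=w[:,:2]-n[:2]; s=(np.hypot(*d.T)<.05)&(abs(w[:,2]-.11)<.03); print('tight z',np.percentile(w[s,2],[50,80,90,95,100]).round(4))
```

```text
[ 5.585e-01  1.000e-04 -5.596e-01] -32.07 rms 0.69 nut [[0.5331 0.0161 0.086 ]] inlet84 [[ 0.4885 -0.0551  0.141 ]]
[[0.8, 1.3], [-0.7, 0.2], [-0.5, -0.6], [0.6, 0.2], [-0.9, -0.8], [0.7, -0.3]]
[ 0.5565  0.0088 -0.557 ] -31.91 rms 0.85 nut [[0.531  0.0246 0.086 ]] inlet84 [[ 0.4866 -0.0467  0.141 ]]
[[0.2, 0.5], [0.2, 1.0], [-1.0, -0.1], [0.2, 0.4], [0.1, -2.2], [0.3, 1.0]]
[ 0.5578  0.003  -0.5578] -31.96 rms 1.23 nut [[0.5324 0.0189 0.086 ]] inlet84 [[ 0.4879 -0.0524  0.141 ]]
[[-0.3, 1.6], [-1.7, 0.4], [-1.5, -0.3], [-0.4, 0.6], [-2.1, -0.4], [-0.4, 0.0], [0.3, -1.1], [0.1, -0.2], [-1.4, -1.6], [0.1, -1.5], [0.1, -3.9], [0.1, -0.4]]
95 z [0.1122 0.1205 0.122  0.1243 0.1297]
[[-2.0, 38.0], [-1.0, 36.0], [-7.0, 37.0], [-5.0, 35.0], [-4.0, 33.0], [-3.0, 31.0], [-1.0, 30.0], [1.0, 27.0], [-6.0, 31.0], [-5.0, 29.0], [-4.0, 27.0], [-2.0, 25.0], [-1.0, 22.0], [1.0, 21.0], [-6.0, 25.0], [-5.0, 23.0], [-3.0, 21.0], [-2.0, 18.0], [-0.0, 16.0], [2.0, 15.0], [-4.0, 17.0], [-3.0, 15.0], [9.0, -13.0], [6.0, -15.0], [8.0, -17.0], [9.0, -19.0], [3.0, -16.0], [5.0, -18.0], [6.0, -21.0], [7.0, -23
[... 1828 characters left out ...]
4.0, -77.0, -81.0, -81.0, -81.0, -84.0, -79.0, -82.0, -80.0, -83.0, -83.0, -82.0, -88.0, -88.0, -83.0, -83.0, -82.0, -84.0, -86.0, -85.0, -83.0, -83.0, -88.0, -87.0, -85.0, -84.0, -83.0, -87.0, -82.0, -40.0, -87.0, -83.0, -35.0, -85.0, 87.0, 97.0, 107.0, 109.0, 90.0, 98.0, 104.0, 108.0, 110.0, 96.0, 98.0, 99.0, 105.0, 107.0, 96.0, 101.0, 103.0, 106.0, 106.0, 110.0, 96.0, 98.0, 101.0, 105.0, 103.0, 107.0, 108.0, 97.0, 101.0, 101.0, 104.0, 103.0, 103.0, 106.0, 98.0, 101.0, 103.0, 102.0, 105.0, 105.0, 107.0, 112.0, 100.0, 102.0, 104.0, 105.0, 105.0, 104.0, 107.0, 98.0, 102.0, 102.0, 103.0, 104.0, 98.0, 102.0, 101.0, 103.0, 100.0, 100.0, 102.0, 104.0]
tight z [0.1006 0.108  0.1106 0.1111 0.1128]
```

Both depth maps put the rim at about (0.489,−0.052), which puts the nut axis at about (0.5325, 0.018). The wings lie at about 98° in the box frame, and the nut stands about 8.5 mm up, so roughly 8.5 rad remain. I'll move over with the jaws shut and the tool turned square to the box.

Emit:
{"method": "send_rows", "body": {"deltas": [[[2,4.1,0,0,0,4],[4,8.2,0,0,0,8],[6.1,12.3,0,0,0,12],[8.1,16.4,0,0,0,16],[10.1,20.5,0,0,0,20],[12.1,24.6,0,0,0,24],[14.1,28.7,0,0,0,28],[16.1,32.8,0,0,0,32],[18.1,36.9,0,0,0,34],[20.2,41,0,0,0,34],[22.2,45.1,0,0,0,34],[24.2,49.2,0,0,0,34]]], "jaw": -1, "force": 20}}

```text
clock: 2.6
tcp_pos: [0.477, -0.0313, 0.2316]
orientation: [0.0, 0.874, 0.485, 0.0]
wrist_force: [0.8, -0.3, 0.4]
finger_gap: 0.0001
```

Emit:
{"method": "send_rows", "body": {"deltas": [[[1.8,3.8,0,0,0,0],[3.7,7.7,0,0,0,0],[3.7,7.7,-4,0,0,0],[3.7,7.7,-6,0,0,0],[3.7,7.7,-6,0,0,0]]]}}

```text
clock: 3.1
tcp_pos: [0.5111, 0.0446, 0.1683]
orientation: [-0.002, 0.874, 0.486, -0.003]
wrist_force: [-0.8, -0.1, 0.1]
finger_gap: 0.0002
```

Run:
```python
from h import *
s=get_state(); print(s['tcp_pos'].round(4),s['clock'],s['joint_pos'].round(2))
p=cam('top');q=cam('side')
save(p,'t2.png',(250,160,370,260),6);save(q,'s2.png',(270,90,420,240),5)
print(proj(p,s['tcp_pos']),proj(q,s['tcp_pos']))
```

```text
[0.5111 0.0446 0.1683] 3.1 [-0.07  0.23 -0.23  1.12 -0.    2.06]
[296.32390838 226.95998035] [341.83392148 180.83031916]
```

View pics/s2.png

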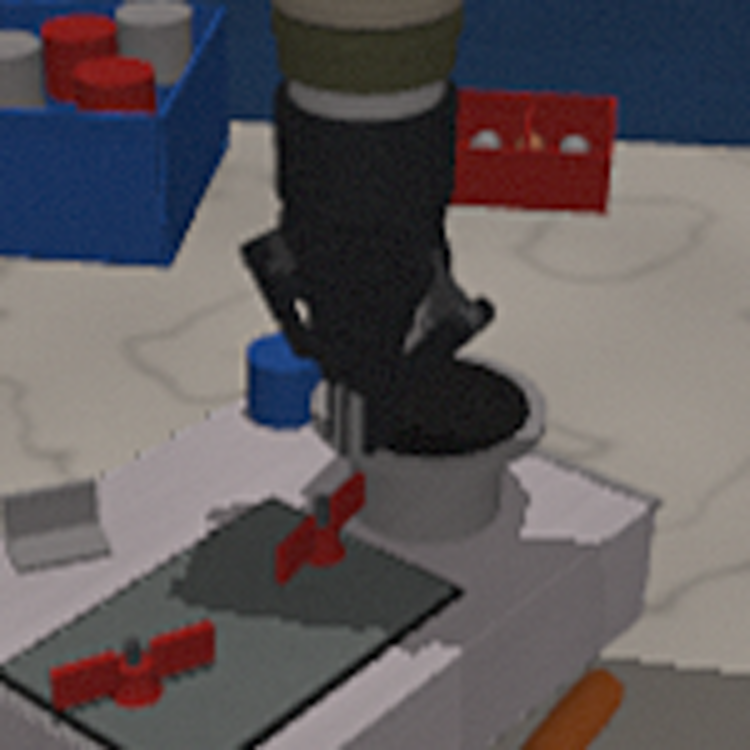

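View pics/t2.png

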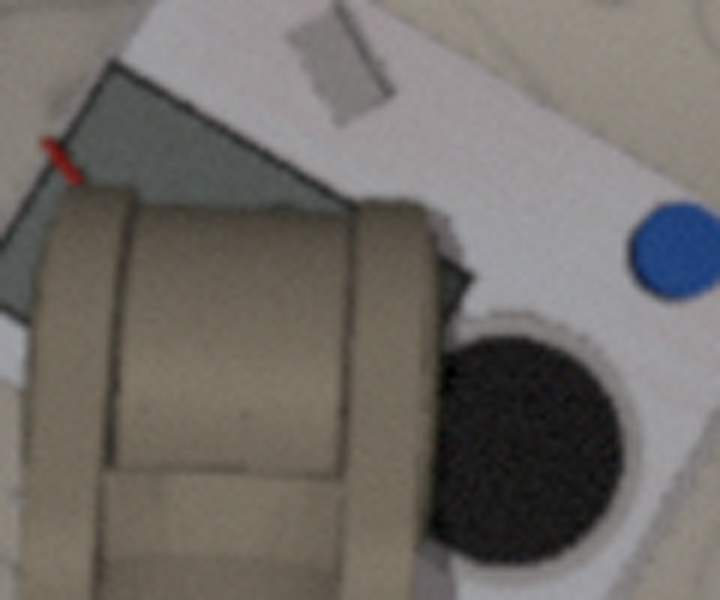

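The side view shows the fingertip at (340,181), which matches the predicted (342,181), so the calibration is good. The finger hangs clear of the rim, on the counter-clockwise side of the wing. Now I'll lower it.

Emit:
{"method": "send_rows", "body": {"deltas": [[[0.2,0.3,-2,0,0,0],[0.2,0.3,-4,0,0,0],[0.2,0.3,-5.5,0,0,0],[0.2,0.3,-6.5,0,0,0],[0.2,0.3,-7,0,0,0],[0.2,0.3,-7,0,0,0],[0.2,0.3,-7,0,0,0]]]}}

```text
clock: 3.9
tcp_pos: [0.5161, 0.0467, 0.1023]
orientation: [0.0, 0.874, 0.485, 0.001]
wrist_force: [-0.2, -0.0, 0.1]
finger_gap: 0.0003
```

Run:
```python
from h import *
s=get_state(); print(s['tcp_pos'].round(4),s['clock'],s['wrist_force'].round(2))
q=cam('side')
save(q,'s3.png',(290,140,390,230),8);print(proj(q,s['tcp_pos']))
```

```text
[0.5161 0.0467 0.1023] 3.9 [-0.22 -0.    0.14]
[339.18297978 204.38925213]
```

View pics/s3.png

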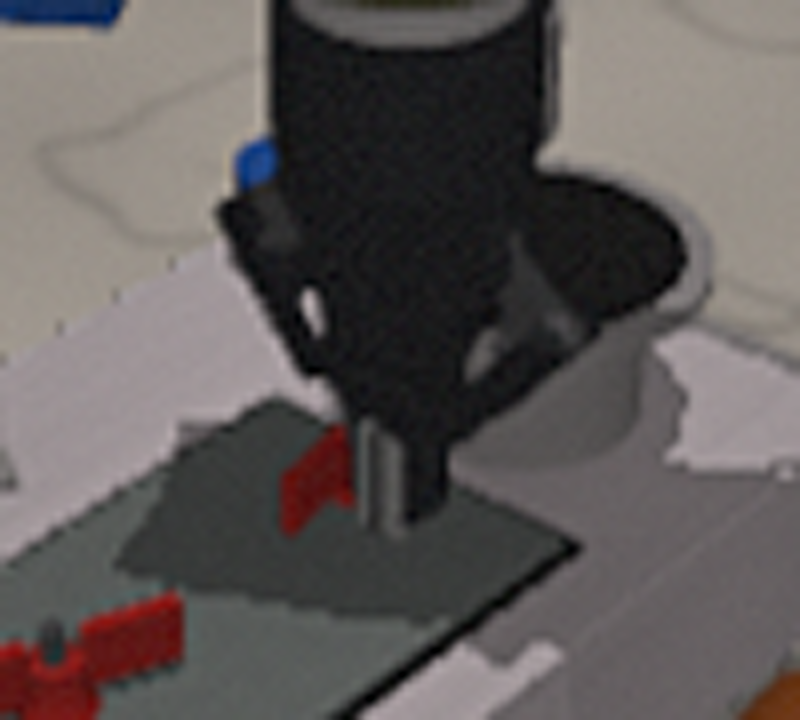

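Emit:
{"method": "send_rows", "body": {"deltas": [[[0.1,0.2,-0.5,0,0,0],[0.47,0.4,-0.5,0,0,0],[0.9,0.5,-0.5,0,0,0],[1.31,0.59,-0.5,0,0,0],[1.74,0.6,-0.5,0,0,0],[2.17,0.55,-0.5,0,0,0]]]}}

```text
clock: 4.55
tcp_pos: [0.5365, 0.0525, 0.096]
orientation: [-0.0, 0.874, 0.485, -0.001]
wrist_force: [-3.3, -0.4, 0.9]
finger_gap: -0.0004
```

Run:
```python
from h import *
s=get_state(); print(s['tcp_pos'].round(4),s['clock'],s['wrist_force'].round(2),s['ft_torque'].round(2))
q=cam('side')
save(q,'s4.png',(290,140,390,230),8);print(proj(q,s['tcp_pos']))
```

```text
[0.5365 0.0525 0.096 ] 4.55 [-3.3  -0.42  0.9 ] [-0.    0.68 -0.09]
[330.37990948 207.09845496]
```

View pics/s4.png

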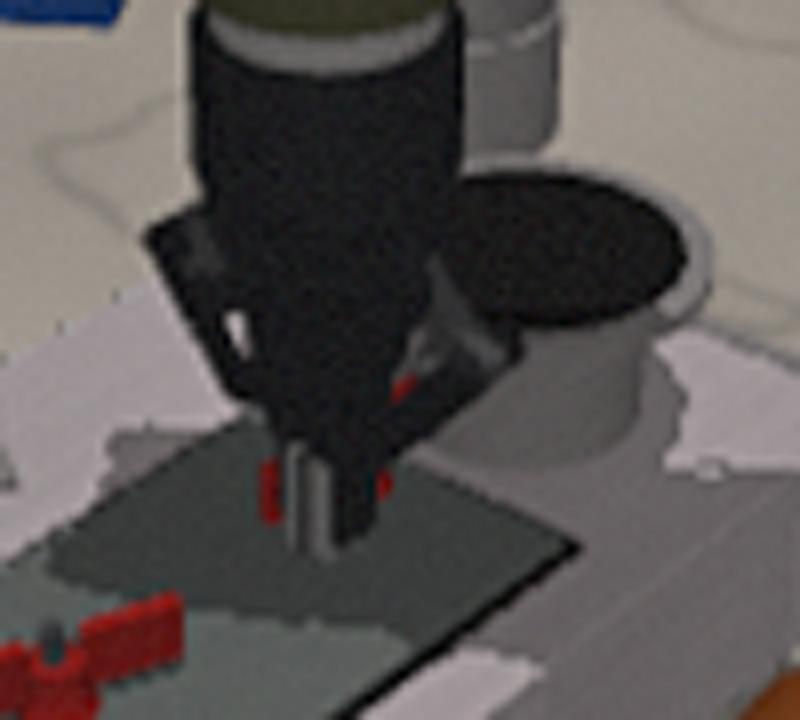

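The wing is being pushed at about 3 N. I'll continue the arc.

Emit:
{"method": "send_rows", "body": {"deltas": [[[0.45,-0.11,0,0,0,0],[0.82,-0.26,0,0,0,0],[1.23,-0.48,0,0,0,0],[1.55,-0.72,0,0,0,0],[1.88,-1.04,0,0,0,0],[2.13,-1.36,0,0,0,0],[2.37,-1.75,0,0,0,0],[2.53,-2.12,0,0,0,0],[2.66,-2.56,0,0,0,0],[2.72,-2.96,0,0,0,0],[2.73,-3.42,0,0,0,0],[2.68,-3.82,0,0,0,0]]]}}

```text
clock: 5.8
tcp_pos: [0.5643, 0.0139, 0.0965]
orientation: [0.0, 0.874, 0.485, 0.0]
wrist_force: [0.2, 3.7, -0.2]
finger_gap: 0.0005
```

Run:
```python
from h import *
s=get_state(); print(s['tcp_pos'].round(4),s['clock'],s['wrist_force'].round(2),s['ft_torque'].round(2))
q=cam('side')
save(q,'s5.png',(290,140,390,230),8);print(proj(q,s['tcp_pos']))
```

```text
[0.5643 0.0139 0.0965] 5.8 [ 0.24  3.68 -0.16] [ 0.84 -0.   -0.08]
[321.8380801  196.89207579]
```

View pics/s5.png

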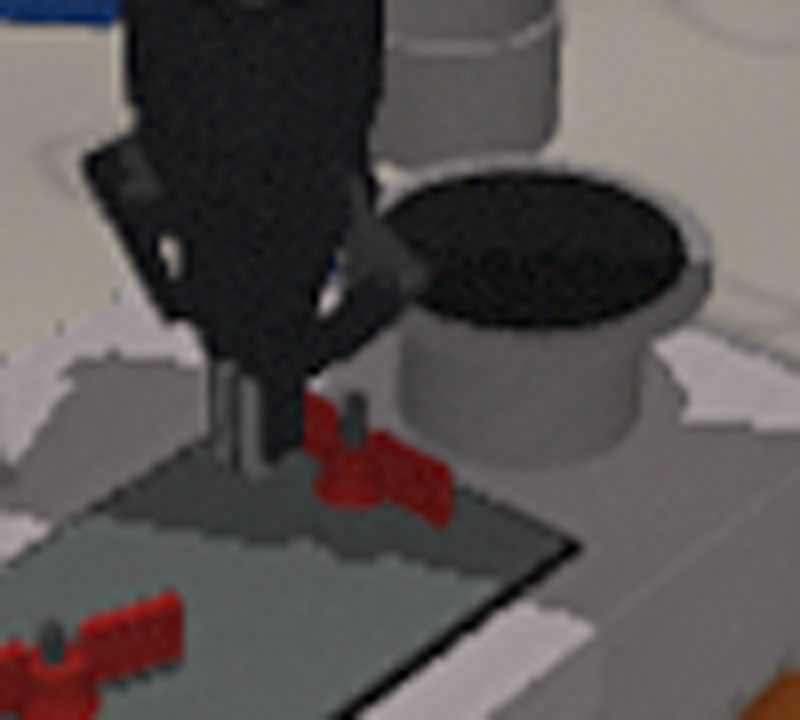

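The stroke works: the finger is at crop (245,470), with the wing ahead of it. I'll finish this stroke, back off, lift and look.

Emit:
{"method": "send_rows", "body": {"deltas": [[[-0.09,-0.39,0,0,0,0],[-0.26,-0.82,0,0,0,0],[-0.45,-1.18,0,0,0,0],[-0.72,-1.55,0,0,0,0],[-0.72,-1.55,0,0,0,0],[-0.4,-0.95,0,0,0,0],[-0.3,-0.7,2.5,0,0,0],[-0.3,-0.7,6,0,0,0],[-2.3,0.1,7,0,0,0],[-4.3,1,7,0,0,0],[-6.31,1.81,7,0,0,0],[-6.31,1.81,7,0,0,0]]]}}

```text
clock: 7.05
tcp_pos: [0.498, 0.033, 0.1663]
orientation: [-0.0, 0.874, 0.486, -0.001]
wrist_force: [0.1, -0.1, -0.1]
finger_gap: -0.0004
```

```bash
cat > look.py <<'E'
from h import *
import sys
s=get_state(); print(s['tcp_pos'].round(4),s['clock'],s['wrist_force'].round(2),s['ft_torque'].round(2))
q=cam('side')
save(q,sys.argv[1],(290,140,390,230),8);print(proj(q,s['tcp_pos']))
E
python3 look.py s6.png
```

```text
[0.498  0.033  0.1663] 7.05 [ 0.12 -0.15 -0.09] [-0.03 -0.01  0.01]
[348.08061862 179.39036959]
```

View pics/s6.png

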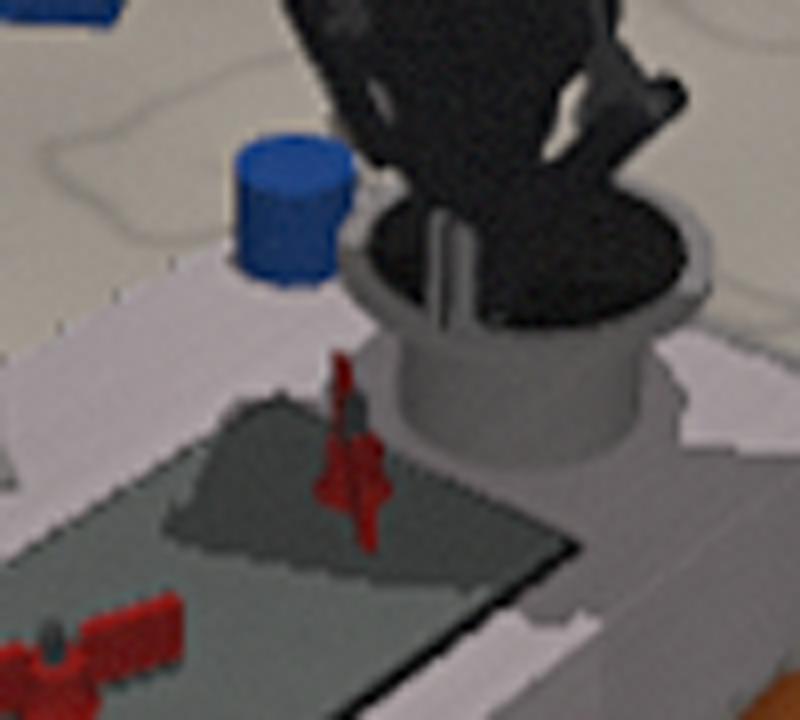

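The nut is now turned so that its near wing points at the camera, and the finger is on the counter-clockwise side near the rim. Next is stroke 2.

Emit:
{"method": "send_rows", "body": {"deltas": [[[0.2,0,-2.5,0,0,0],[0.2,0,-5,0,0,0],[0.2,0,-6.5,0,0,0],[0.2,0,-7,0,0,0],[0.2,0,-7,0,0,0],[0.54,0.35,-7,0,0,0],[0.76,0.69,-7,0,0,0],[1.07,1.03,-7,0,0,0],[1.41,1.34,-7,0,0,0],[1.75,1.56,-7,0,0,0],[2.16,1.76,-7,0,0,0]]]}}

```text
clock: 8.2
tcp_pos: [0.5221, 0.0502, 0.0962]
orientation: [-0.0, 0.874, 0.485, -0.0]
wrist_force: [-2.4, -0.1, -1.1]
finger_gap: -0.0001
```

```bash
python3 look.py s7.png
```

```text
[0.5221 0.0502 0.0962] 8.2 [-2.4  -0.15 -1.09] [-0.2   0.56 -0.02]
[336.44371877 207.0227831 ]
```

View pics/s7.png

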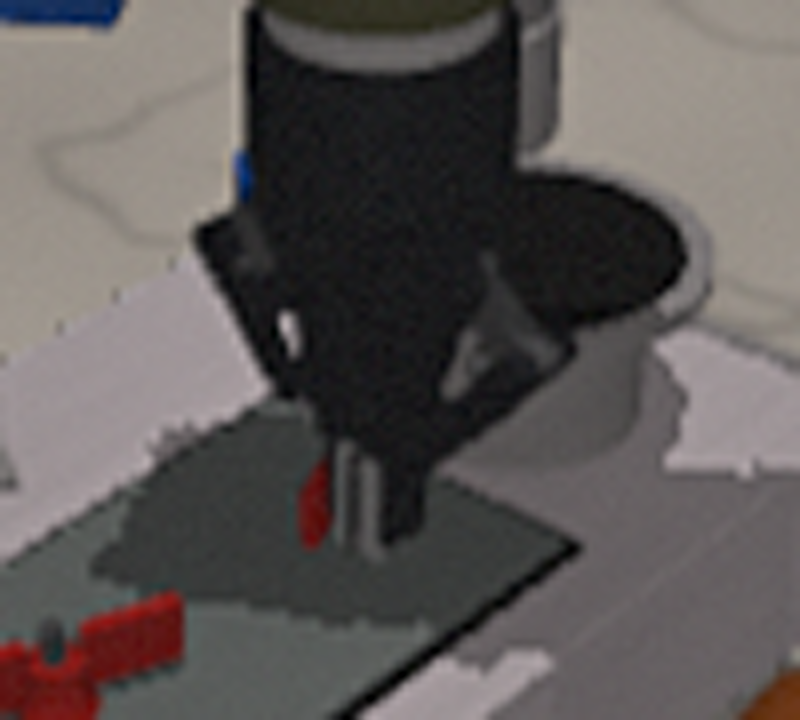

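Emit:
{"method": "send_rows", "body": {"deltas": [[[0.5,0.2,0,0,0,0],[1.0,0.25,0,0,0,0],[1.45,0.23,0,0,0,0],[1.9,0.15,0,0,0,0],[2.35,0,0,0,0,0],[2.75,-0.2,0,0,0,0],[3.1,-0.45,0,0,0,0],[3.5,-0.75,0,0,0,0],[3.8,-1.1,0,0,0,0],[4.0,-1.5,0,0,0,0],[4.2,-1.9,0,0,0,0],[4.3,-2.35,0,0,0,0]]]}}

```text
clock: 9.45
tcp_pos: [0.5658, 0.0262, 0.0965]
orientation: [0.0, 0.874, 0.485, 0.0]
wrist_force: [-1.2, 3.1, -0.7]
finger_gap: 0.0001
```

Emit:
{"method": "send_rows", "body": {"deltas": [[[-0.05,-0.4,0,0,0,0],[-0.05,-0.9,0,0,0,0],[-0.1,-1.35,0,0,0,0],[-0.25,-1.8,0,0,0,0],[-0.45,-2.2,0,0,0,0],[-0.7,-2.6,0,0,0,0],[-0.9,-2.85,0,0,0,0],[-0.9,-2.85,0,0,0,0]]]}}

```text
clock: 10.25
tcp_pos: [0.5566, -0.0029, 0.0967]
orientation: [0.001, 0.875, 0.485, 0.0]
wrist_force: [0.7, 1.6, 0.4]
finger_gap: 0.0
```

Emit:
{"method": "send_rows", "body": {"deltas": [[[0.3,0.6,0,0,0,0],[0.4,0.9,2.5,0,0,0],[0.4,0.9,6,0,0,0],[-1.6,1.7,7,0,0,0],[-3.6,2.6,7,0,0,0],[-5.6,3.45,7,0,0,0],[-5.6,3.45,7,0,0,0]]]}}

```text
clock: 10.95
tcp_pos: [0.4975, 0.0332, 0.1662]
orientation: [-0.0, 0.874, 0.486, -0.001]
wrist_force: [0.4, 0.1, -0.2]
finger_gap: 0.0003
```

```bash
python3 look.py s8.png
```

```text
[0.4975 0.0332 0.1662] 10.95 [ 0.41  0.06 -0.19] [ 0.03  0.02 -0.03]
[348.28337311 179.46660891]
```

View pics/s8.png

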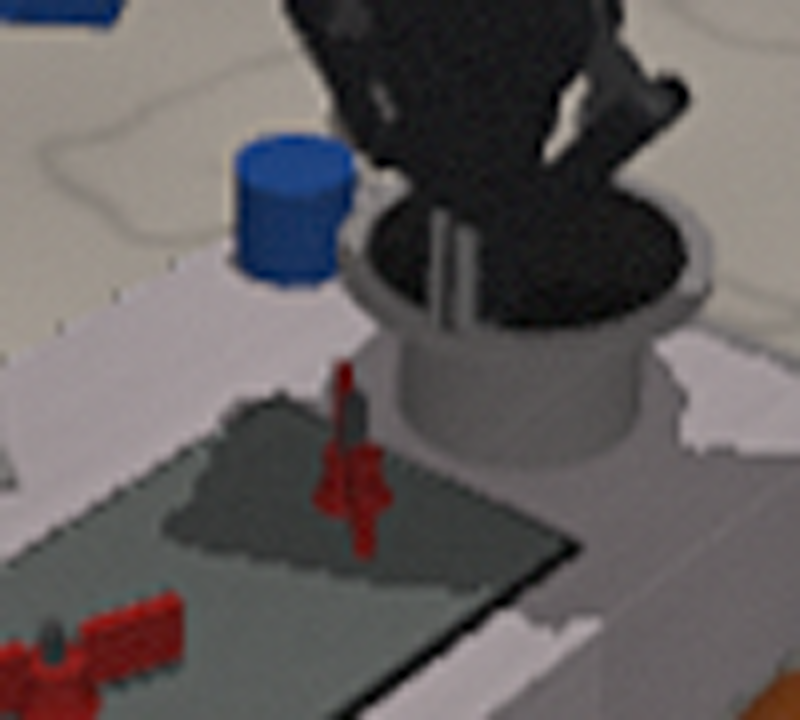

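```bash
cat > ht.py <<'E'
from h import *
n=np.array([.532,.020]); b=np.radians(-32)
tn=n+.13*np.array([-np.sin(b),np.cos(b)])
Z=[];
for k in range(2):
    q=cam('side'); i=q['img'].astype(int); m=(i[...,0]-np.maximum(i[...,1],i[...,2])>35)
    m&=cv2.erode(m.astype('uint8'),np.ones((2,2)))>0
    v,u=np.where(m); w=world(q,u,v)
    for nm,c in(('loose',n),('tight',tn)):
        d=w[:,:2]-c; s=(np.hypot(*d.T)<.05)&(abs(w[:,2]-.105)<.025)
        e=d[s]; r=np.hypot(*e.T)>.02; a=np.degrees(np.arctan2(e[r,1],e[r,0]))
        print(nm,s.sum(),np.percentile(w[s,2],[5,50,90,95,98]).round(4),'ang',np.median(a[a>0]).round(0) if (a>0).any() else None,np.median(a[a<=0]).round(0) if (a<=0).any() else None)
E
python3 ht.py
```

```text
loose 60 [0.0908 0.1045 0.1139 0.1144 0.1145] ang 101.0 -75.0
tight 253 [0.0884 0.1002 0.1098 0.1105 0.1114] ang 39.0 -146.0
loose 61 [0.0912 0.1048 0.1143 0.1152 0.1154] ang 101.0 -75.0
tight 255 [0.0877 0.1004 0.1101 0.1108 0.1114] ang 39.0 -146.0
```

The foot is about 4 mm up, so about 3.5–4 rad remain. Stroke 3 repeats stroke 2 with force checks.

Emit:
{"method": "send_rows", "body": {"deltas": [[[0.2,0,-2.5,0,0,0],[0.2,0,-5,0,0,0],[0.2,0,-6.5,0,0,0],[0.2,0,-7,0,0,0],[0.2,0,-7,0,0,0],[0.54,0.35,-7,0,0,0],[0.76,0.69,-7,0,0,0],[1.07,1.03,-7,0,0,0],[1.41,1.34,-7,0,0,0],[1.75,1.56,-7,0,0,0],[2.16,1.76,-7,0,0,0]]]}}

```text
clock: 12.2
tcp_pos: [0.5217, 0.0503, 0.0962]
orientation: [-0.0, 0.874, 0.485, -0.0]
wrist_force: [-2.9, -1.1, 0.4]
finger_gap: -0.0002
```

Emit:
{"method": "send_rows", "body": {"deltas": [[[0.5,0.2,0,0,0,0],[1.0,0.25,0,0,0,0],[1.45,0.23,0,0,0,0],[1.9,0.15,0,0,0,0],[2.35,0,0,0,0,0],[2.75,-0.2,0,0,0,0]]]}}

```text
clock: 12.8
tcp_pos: [0.5497, 0.0481, 0.0962]
orientation: [-0.0, 0.874, 0.485, 0.0]
wrist_force: [-2.4, 1.7, -0.5]
finger_gap: -0.0002
```

Emit:
{"method": "send_rows", "body": {"deltas": [[[0.35,-0.25,0,0,0,0],[0.75,-0.55,0,0,0,0],[1.05,-0.9,0,0,0,0],[1.25,-1.3,0,0,0,0]]]}}

```text
clock: 13.2
tcp_pos: [0.5628, 0.0347, 0.0965]
orientation: [0.0, 0.874, 0.485, 0.001]
wrist_force: [-1.3, 1.8, -0.1]
finger_gap: 0.0002
```

Emit:
{"method": "send_rows", "body": {"deltas": [[[0.2,-0.4,0,0,0,0],[0.3,-0.85,0,0,0,0],[0.3,-1.25,0,0,0,0]]]}}

```text
clock: 13.5
tcp_pos: [0.5654, 0.0221, 0.0964]
orientation: [0.0, 0.874, 0.485, 0.0]
wrist_force: [-0.8, 2.4, -0.4]
finger_gap: 0.0
```

Emit:
{"method": "send_rows", "body": {"deltas": [[[-0.05,-0.3,0,0,0,0],[-0.05,-0.6,0,0,0,0],[-0.1,-0.9,0,0,0,0]]]}}

```text
clock: 13.8
tcp_pos: [0.5642, 0.0135, 0.0965]
orientation: [-0.0, 0.874, 0.485, 0.0]
wrist_force: [0.4, 3.8, -0.0]
finger_gap: -0.0002
```

Emit:
{"method": "send_rows", "body": {"deltas": [[[-0.1,-0.35,0,0,0,0],[-0.25,-0.75,0,0,0,0]]]}}

```text
clock: 14.0
tcp_pos: [0.5619, 0.0059, 0.0966]
orientation: [0.0, 0.874, 0.485, 0.001]
wrist_force: [1.9, 3.9, 0.2]
finger_gap: 0.0001
```

Emit:
{"method": "send_rows", "body": {"deltas": [[[-0.2,-0.35,0,0,0,0],[-0.45,-0.75,0,0,0,0],[-0.45,-0.75,0,0,0,0]]]}}

```text
clock: 14.3
tcp_pos: [0.5591, -0.0003, 0.097]
orientation: [-0.0, 0.874, 0.485, 0.003]
wrist_force: [6.1, 8.7, -1.9]
finger_gap: -0.0001
```

Emit:
{"method": "send_rows", "body": {"deltas": [[[0.3,0.6,0,0,0,0],[0.4,0.9,2.5,0,0,0],[0.4,0.9,6,0,0,0],[-1.6,1.7,7,0,0,0],[-3.6,2.6,7,0,0,0],[-5.6,3.45,7,0,0,0],[-5.6,3.45,7,0,0,0]]]}}

```text
clock: 15.0
tcp_pos: [0.4981, 0.033, 0.1664]
orientation: [0.0, 0.874, 0.485, -0.001]
wrist_force: [-0.1, 0.3, 0.7]
finger_gap: 0.0001
```

```bash
python3 look.py s9.png; python3 ht.py
```

```text
[0.4981 0.033  0.1664] 15.0 [-0.12  0.28  0.69] [ 0.01 -0.05  0.  ]
[348.03084865 179.34253031]
loose 75 [0.0887 0.103  0.1113 0.1124 0.1165] ang 110.0 -57.0
tight 252 [0.0874 0.1002 0.1093 0.1106 0.1111] ang 40.0 -146.0
loose 78 [0.0893 0.1035 0.1113 0.1124 0.119 ] ang 110.0 -56.0
tight 256 [0.0883 0.1002 0.1099 0.1107 0.1113] ang 40.0 -147.0
```

View pics/s9.png

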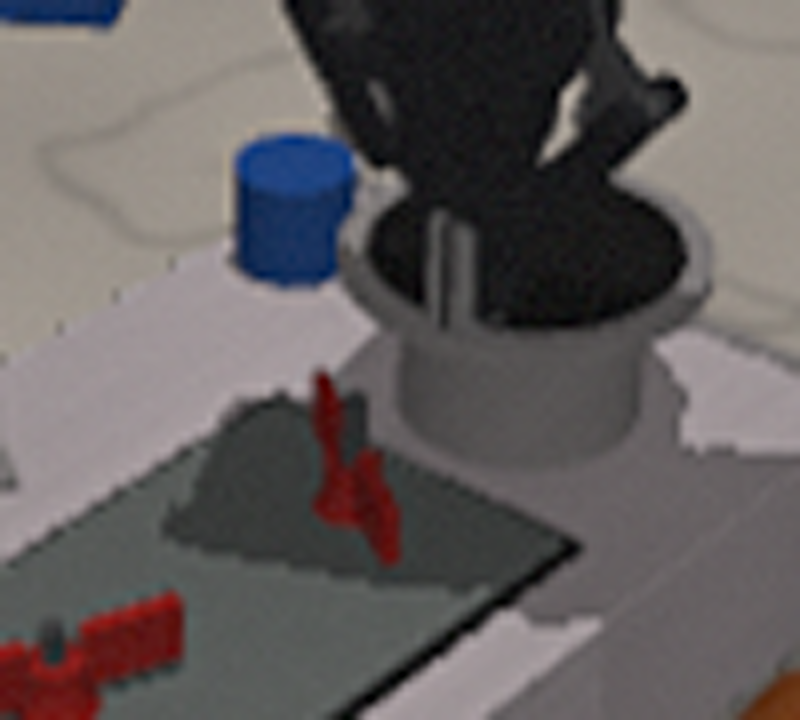

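The force rose to about 10 N at the end of stroke 3. The wing stopped roughly 12° short of the earlier strokes, and the nut is now at the tight nut's height. That suggests it is home. I'll check with a gentle push on the other wing, well away from the rim.

Emit:
{"method": "send_rows", "body": {"deltas": [[[0,0,-2.5,0,0,0],[0,0,-5,0,0,0],[0,0,-6.5,0,0,0],[0,0,-7,0,0,0],[0,0,-7,0,0,0]]]}}

```text
clock: 15.65
tcp_pos: [0.501, 0.0325, 0.0956]
orientation: [-0.0, 0.875, 0.485, -0.001]
wrist_force: [0.6, 1.0, 0.8]
finger_gap: 0.0004
```

Emit:
{"method": "send_rows", "body": {"deltas": [[[0.2,0.2,0,0,0,0],[0.4,0.4,0,0,0,0]]]}}

```text
clock: 15.85
tcp_pos: [0.5062, 0.0369, 0.0973]
orientation: [0.001, 0.874, 0.485, 0.001]
wrist_force: [0.7, -0.9, -0.2]
finger_gap: -0.0001
```

Emit:
{"method": "send_rows", "body": {"deltas": [[[0.15,0.15,0,0,0,0],[0.15,0.15,0,0,0,0]]]}}

```text
clock: 16.05
tcp_pos: [0.5069, 0.0384, 0.0969]
orientation: [0.001, 0.874, 0.485, 0.0]
wrist_force: [0.1, -1.2, -0.1]
finger_gap: -0.0003
```

Emit:
{"method": "send_rows", "body": {"deltas": [[[0.1,0.15,0,0,0,0],[0.2,0.25,0,0,0,0],[0.2,0.25,0,0,0,0]]]}}

```text
clock: 16.35
tcp_pos: [0.5071, 0.0396, 0.0963]
orientation: [0.001, 0.875, 0.485, -0.002]
wrist_force: [-4.4, -6.8, 3.4]
finger_gap: -0.0004
```

Emit:
{"method": "send_rows", "body": {"deltas": [[[0.1,0.12,0,0,0,0],[0.2,0.22,0,0,0,0],[0.2,0.22,0,0,0,0]]]}}

```text
clock: 16.65
tcp_pos: [0.5075, 0.0401, 0.0961]
orientation: [0.002, 0.875, 0.484, -0.004]
wrist_force: [-8.4, -12.6, 5.9]
finger_gap: 0.0002
```

The force reached 16 N with no motion and pointed purely along the tangent, so the nut is on its hard stop. I'll back off, lift and retreat.

Emit:
{"method": "send_rows", "body": {"deltas": [[[-0.4,-0.45,0,0,0,0],[-0.8,-0.85,0,0,0,0],[-0.8,-0.85,2.5,0,0,0],[-0.8,-0.85,6,0,0,0],[-0.8,-0.85,10,0,0,0],[-2,-4.5,12,0,0,0],[-4,-8.5,12,0,0,0],[-6,-12.5,12,0,0,0],[-8,-16.5,12,0,0,0],[-10,-20.5,12,0,0,0],[-12,-24.5,12,0,0,0],[-12,-24.5,12,0,0,0]]]}}

```text
clock: 17.85
tcp_pos: [0.3891, -0.2059, 0.2166]
orientation: [0.001, 0.876, 0.482, 0.0]
wrist_force: [0.5, 0.3, -0.1]
finger_gap: -0.0001
```

```bash
python3 look.py s10.png; python3 ht.py; python3 -c "
from h import *
p=cam('top');save(p,'t3.png',(210,120,410,270),4)"
```

```text
[ 0.3891 -0.2059  0.2166] 17.85 [ 0.48  0.3  -0.07] [ 0.08 -0.05 -0.03]
[398.84239061 120.7299115 ]
loose 85 [0.0879 0.1033 0.1109 0.1121 0.1202] ang 111.0 -64.0
tight 256 [0.0882 0.1002 0.1095 0.1109 0.1116] ang 40.0 -146.0
loose 84 [0.0883 0.1031 0.1111 0.113  0.121 ] ang 110.0 -63.0
tight 255 [0.0883 0.1004 0.1098 0.1106 0.1112] ang 40.0 -146.0
```

View pics/s10.png

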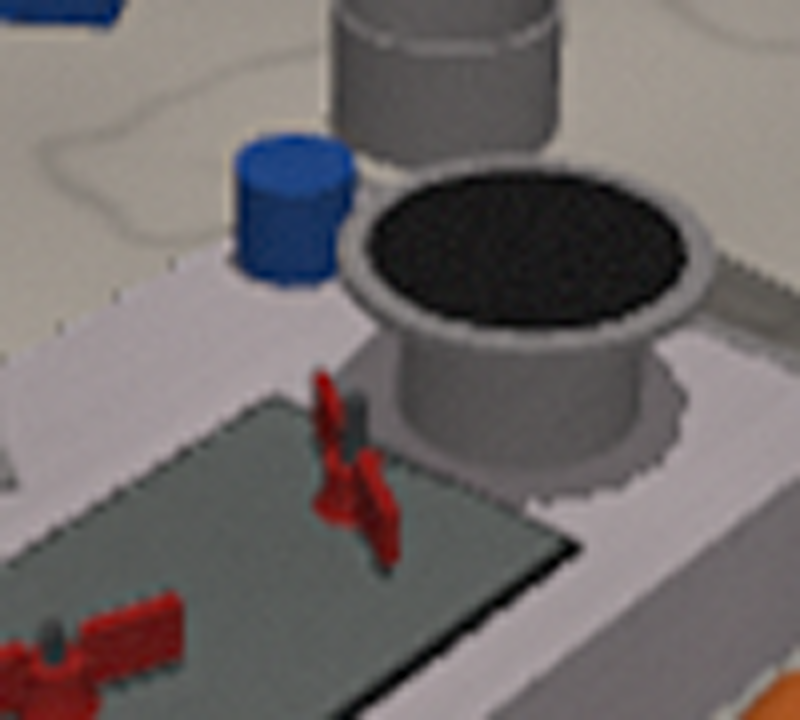

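View pics/t3.png

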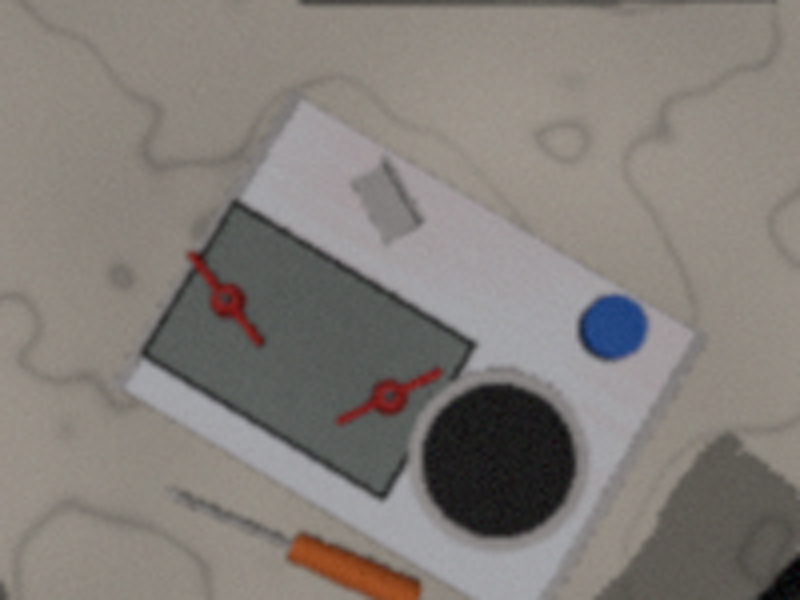

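```bash
python3 -c "
from workcell import *
print(get_state()['wrist_force']); print(hand_in())"
```

```text
[ 0.51422968  0.62481086 -0.34007992]
the job is handed in; nothing more can be done
None
```

I screwed the loose wing nut down clockwise by about 8.6 rad, until it would turn no further. It took three fingertip strokes with the jaws shut, lifting and going round again between strokes to stay clear of the inlet rim. The push was about 2–4 N while the nut was turning. I then handed the job in at about 18 s.

**Last checks:**
- **Hard stop:** Stroke 3 ended with the force rising to about 10 N. A separate push on the other wing reached about 16 N with no turning. That was firmer than the strokes, but I stopped there.
- **Height:** The wing tops measure about 111 mm above the bench, against about 110 mm for the tight nut. That 1 mm difference is within the measuring error.
- **Surroundings:** In the last views the tin, clip, screwdriver and tight nut look unmoved. The arm is clear, at 0.22 m height off to the side, and reads no contact force.

**Disagreement:** The two cameras placed the nut axis up to 8 mm apart in y when I fitted hand-picked image points. I used the depth readings of the inlet rim to settle on a position, and the strokes ran cleanly on it.

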